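Set the weld controller's heat selector

ROBOT

A 6-joint arm with a two-finger parallel gripper is mounted at the origin on the work surface. World frame = base frame: x ahead of the robot, y to its left, z up, the work surface at z = 0. Lengths are in mm, angles in rad, forces in N, time in s.
With the tool pointing down it reaches from about 300 to 775 mm from the base axis. Payload 14.6 kg.
Tool frame: the origin (TCP) lies at the very end of the fingers, on their centre line; the grasp point (between the pads) lies 19 mm behind it; z points along the fingers, y is the line along which they close (so a half turn about z gives the same grasp; the last joint's range is limited). The gripper opens to 94 mm and grips with 3 to 60 N. Pads are 16 mm wide; open, the fingers measure 119 mm over their backs; the gripper's body (75 mm by 177 mm) begins 78 mm behind the grasp point.
Start: joints at [1.169, 0.3, 1.521, -0, 1.321, -0.067], TCP at [180.716, 519.452, 179.646] pointing down, gripper open.
Joint ranges: [-3.03, 3.03], [-0.79, 2.21], [0.23, 2.52], [-1.04, 4.18], [0, 3.07], [-2.55, 2.55]. Speed limits (rad/s): [2.22, 2.22, 2.57, 3.14, 3.14, 3.14].

INTERFACE

Orientations are given as [roll, pitch, yaw] about the fixed x, y, z axes, in that order (R = Rz(yaw) Ry(pitch) Rx(roll)).
In Python, from cell import manip gives the robot as it stands.
- The arm moves only by the tool servo_tool, never from a script. Its argument "motion" is a list that holds one entry, the list of rows, each a list of 7 numbers: the shift along the world's x, y, z as a fraction of full scale, then the turn, a rotation vector about the world's x, y, z as a fraction of full scale, then the closure, from 0 (fully open) to 1 (shut). In form: [[[x, y, z, rx, ry, rz, gripper], ...]]. A call has 1 to 10 rows; each row is the pose to reach, as a shift and turn from the pose commanded when the call began, turning the shorter way round; what a row does not reach only later rows make up. Full scale, the value 1, is 0.5 m for a shift and pi rad for a turn. A row lasts 1/10 s, in which the tool goes at most 50 mm and 8.59 degrees, less where a joint would pass 70% of its speed; a pose out of reach is approached as far as the arm can. A call with a number of a shift or a turn outside -1 to 1 is refused whole. A call with a gripper value outside its range is refused whole. The fingers move at their own pace and stop on an object; "newtons" is the grip in N (left out, the last holds). Time passes only in rows, so rows that repeat a pose let the fingers close. It gives the time, the measured TCP pose, the force, the opening and the grip force at its end, in the units of the state.
- manip.read_state(): the state, without advancing time (a new reading comes with each control period).
- manip.camera(name): name is "scene" or "top"; returns a dict with "frame" (420x560x3 uint8, red, green, blue), "range_z" (420x560 float32, mm along the optical axis (not along the pixel's ray), 0 where there is no reading), "vfov" (degrees; the focal length in pixels is half the picture's height over the tangent of half this angle, whatever the lens; pixels are square), "cx", "cy" (the principal point, pixels), "k1" (the pictures are not rectified: a ray, as slopes to the right and down, at radius r is drawn at 1 + k1 r^2 times it, then the intrinsics apply), "cam_to_world" (4x4, takes a point from camera to world coordinates). Camera axes: x right, y down, z forward; pixel columns grow to the right and rows downward; lengths in mm; the calibration is good to about 2 mm. A picture is of the moment at which its call begins.
- manip.sign_off(): hands the job in; it is judged then, once.
The state is a dict: "clock": time; "joints": joint angles; "qd": joint speeds; "effort": joint torques, N m; "eef_pos": TCP position; "eef_rot": TCP orientation; "wrist_force": force on the tool from outside, world axes, zero at the start; "moment": the same for the moment, N m; "finger_gap": finger opening in mm; "finger_force": force on a finger pad.
Only numpy, scipy, OpenCV 4.12 (cv2) and the standard library are available. Lean on these libraries where they do the work, as an engineer would, in place of code of your own. Each camera call takes 0.05 s, during which the arm holds its last target. There are 200 camera calls.

TASK

Set the weld controller for the next frame: slide the bar guard fully back off the selector dial, turn the dial to its sixth stop (counting its fully anticlockwise end stop as the first, one click per stop, clockwise as seen from above), and leave it resting in that click. Then slide the guard fully home over the dial again and let go, without disturbing the elbow, hammer and tube ring lying beside the controller.

Things in the scene. Friction and masses are not known exactly. Their poses are not given: they have to be found in the camera images.
- console: The weld controller: a low grey steel box fixed to the bench, 220 mm deep (its x), 340 mm long (its y), 60 mm high. Origin: centre of its underside; z up. Its flat top (the deck) carries the dial, with a vertical axis at x 0, y -85 mm, and the bar guard, which runs along y on two rails at x +-88 mm.
- dial (a joint): Angle of the dial, rad, growing clockwise seen from above. Ten sprung click stops 30 degrees (0.5236 rad) apart: first 0 (fully anticlockwise, against its end), second 0.524, sixth 2.618, tenth 4.712 (other end). Getting over a click takes 0.15 N m; let go, it is pulled into the nearest stop (only right between two can it stay put).
- dial_grip (a point): On the dial's axis, 36 mm above the deck, the height to grip. The dial is a black lobed disc, 96 mm across, 17 mm high, with an upright bar 76 mm long, 18 mm thick, top 47 mm above the deck. Site x runs along the bar to the pointer end (nose, white line on top), z up. Pointer at first stop: 135 degrees anticlockwise from console x; at the sixth: 15 degrees clockwise of it.
- dial_first_mark (a point): Mark of the first stop on the deck, 65 mm from the dial's axis. Ten white marks around the dial show its stops, clockwise; the first and last are longer (18 mm, others 8 mm). The gap without marks is on the console's -x side, where a sprung roller rides on the lobes (within 80 mm of the axis, up to 17 mm above the deck).
- guard (a joint): Travel of the bar guard, m, along the console's +y: 0 = home over the dial (against its end), 0.165 = fully back, clear of the dial (against its end). It slides with about 1.5 N of friction and stays where it is left.
- guard_handle (a point): Centre of the guard's handle: a black bar 100 mm long (console x), 14 mm thick (y), 22 mm high, centre 98 mm above the deck, on two 10 mm posts at x +-40 mm. Below is the cage of 8 mm bars, 192 mm (x) by 120 mm (y), its top 66 mm above the deck. Axes as the console's. With the guard home this point is on the dial's axis.
- tube_elbow: Bystander: welded square-tube elbow, legs 110 and 85 mm, 25 mm high, lying by the console's -x side. Origin under the middle of the long leg.
- chipping_hammer: Bystander: hammer 240 mm long, lying at the console's -y end. Origin at its underside.
- tube_ring: Bystander: square frame of 25 mm square tube, 130 mm wide, lying at the console's +y end. Origin under its centre.

How it is judged (in metres and radians):
On the way, in this order (a step that is already met when the one before it is completed fails the run):
1. the guard is slid fully back (within 25 mm of its end), clear of the dial (value of joint guard above 0.14 m), for 0.1 s.
2. with the guard back, the dial is set at its sixth stop (within 0.13 rad) (value of joint guard above 0.12 m and value of joint dial between 2.488 and 2.748 rad), for 0.3 s.
At the end, for the whole second after the job is handed in: The dial rests in its sixth stop (2.618 rad, within 0.13 rad) and the guard is home over it (within 6 mm) (value of joint dial between 2.488 and 2.748 rad and value of joint guard below 0.006 m and velocity of joint dial between -0.1 and 0.1 rad/s); the robot touches nothing.
It fails at once if the tube elbow, hammer or tube ring lying beside the controller is shifted by more than 30 mm (distance of any of tube_elbow, chipping_hammer, tube_ring from where it was at the start of the episode above 0.03 m).
It also fails if it takes over 72 s, if anything falls off the work surface, if the arm or the gripper's body presses on something with over 40 N, if the wrist force passes 120 N, or if a joint passes its speed limit or range.

## Working session

There is one attempt and no reset: what is moved stays moved. The work goes in short steps, Python scripts to look and compute and a tool call to move; the robot and the scene stay as the last step left them, time stands still between calls to the robot, and variables do not carry over. Pictures are saved under pics/ and viewed, at most 10 in all, crops included, and the job is handed in when it is done.

Besides the shell and the picture viewer there is one more tool, called after "Request:" as name([rows], argument=value, ...), one row to a line, values as JSON. servo_tool: Moves the arm, as the interface text tells. Its arguments: {"type":"object","properties":{"motion":{"type":"array"},"newtons":{"type":"number"}},"required":["motion"]}

```bash
mkdir -p pics; ls; cat > h.py <<'E'
import numpy as np, cv2
from cell import manip
def K(c):
    f=210/np.tan(np.radians(c['vfov']/2)); return f
def world(c,u,v,z=None):
    f=K(c); d=np.array([(u-c['cx'])/f,(v-c['cy'])/f]); s=d.copy()
    for _ in range(20): s=d/(1+c['k1']*(s@s))
    M=np.array(c['cam_to_world']); r=M[:3,:3]@np.array([s[0],s[1],1]); o=M[:3,3]
    if z is None:
        t=float(c['range_z'][int(round(v)),int(round(u))])
    else: t=(z-o[2])/r[2]
    return o+t*r
def cloud(c):
    f=K(c); v,u=np.mgrid[:420,:560]
    d=np.stack([(u-c['cx'])/f,(v-c['cy'])/f],-1); s=d.copy()
    for _ in range(20): s=d/(1+c['k1']*(s**2).sum(-1,keepdims=True))
    M=np.array(c['cam_to_world']); z=c['range_z'][...,None]
    P=np.concatenate([s*z,z],-1)@M[:3,:3].T+M[:3,3]; P[c['range_z']==0]=np.nan
    return P
E
python3 - <<'E'
from h import *
print(manip.read_state())
for n in("top","scene"):
    c=manip.camera(n); cv2.imwrite(f'pics/{n}0.png',c['frame'][...,::-1]); np.savez(f'{n}0.npz',**c)
    print({k:c[k] for k in('vfov','cx','cy','k1')},np.array(c['cam_to_world']).round(2).tolist())
E
```

```text
pics
{'clock': 0.0, 'joints': array([ 1.16940152e+00,  3.00494513e-01,  1.52160702e+00, -1.22978155e-05,
        1.32069889e+00, -6.66522641e-02]), 'qd': array([ 0.00233611,  0.00100761,  0.00076466, -0.00209982,  0.00205348,
       -0.0011569 ]), 'effort': array([ 2.70893288e-04, -5.31813419e+01, -3.52739561e+01,  7.08399201e-02,
        2.43681780e-02, -1.29455289e-04]), 'eef_pos': array([180.60295283, 519.17880362, 179.0625378 ]), 'eef_rot': array([-3.14038678e+00, -6.85554628e-05,  2.80685312e+00]), 'wrist_force': array([ 0.04163935, -0.22542427,  0.77310098]), 'moment': array([ 0.02911886, -0.01216319,  0.00617159]), 'finger_force': 0.0, 'finger_gap': 94.19283888001866}
{'vfov': 50.708346555277785, 'cx': 282.2705694174206, 'cy': 212.54891415522843, 'k1': 0.04463285392061998} [[-0.0, -1.0, 0.08, 442.88], [-1.0, 0.0, 0.02, 43.85], [-0.02, -0.08, -1.0, 1111.28], [0.0, 0.0, 0.0, 1.0]]
{'vfov': 49.4162088978963, 'cx': 273.6033888828881, 'cy': 206.5234455110391, 'k1': -0.029623822561005982} [[0.83, 0.44, -0.34, 887.0], [0.56, -0.68, 0.48, -462.54], [-0.02, -0.58, -0.81, 968.56], [0.0, 0.0, 0.0, 1.0]]
```

View pics/top0.png

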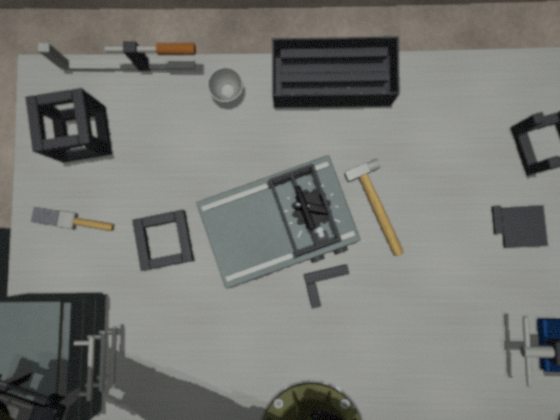

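View pics/scene0.png

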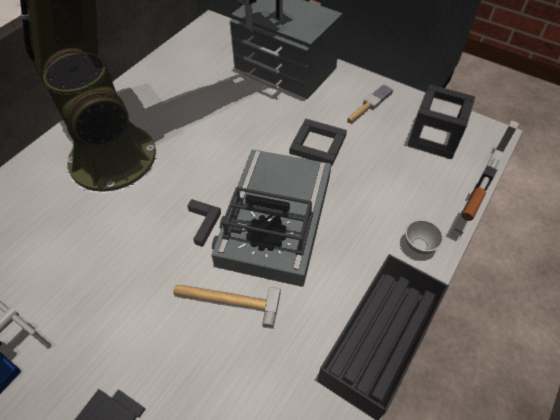

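The top view shows the console with corners near (197,203), (330,156), (358,240) and (226,287). The guard and dial are near (305,208), the elbow is at (320,285), the hammer at (380,205) and the ring at (163,240). Next I fit the console and handle from the depth data.

```bash
python3 - <<'E'
from h import *
from scipy.optimize import least_squares
for n in("top","scene"):
    c=dict(np.load(n+'0.npz')); P=cloud(c).reshape(-1,3)
    b=(P[:,0]>250)&(P[:,0]<680)&(P[:,1]>-170)&(P[:,1]<270)
    D=P[b&(P[:,2]>52)&(P[:,2]<68)]
    (cx,cy),(w,h),a=cv2.minAreaRect(D[:,:2].astype(np.float32)); print(n,'deck',cx,cy,w,h,a,np.median(D[:,2]))
    box=cv2.boxPoints(((cx,cy),(w,h),a)); print(box.round(0).tolist())
    H=P[b&(P[:,2]>158)&(P[:,2]<185)]
    if len(H)>5:
        r=cv2.minAreaRect(H[:,:2].astype(np.float32)); print('handle',len(H),r,H[:,2].max(),np.median(H,0))
    G=P[b&(P[:,2]>112)&(P[:,2]<140)]
    if len(G)>5: print('cage',len(G),cv2.minAreaRect(G[:,:2].astype(np.float32)))
    print('zmax',np.nanmax(P[b][:,2]))
E
python3 - <<'E'
import cv2
a=cv2.imread('pics/top0.png')[140:310,180:420]; cv2.imwrite('pics/top0c.png',cv2.resize(a,(792,561),interpolation=cv2.INTER_CUBIC))
E
```

```text
top deck 508.36273193359375 75.34373474121094 224.60630798339844 340.2402038574219 19.584089279174805 59.76025028389017
[[346.0, 198.0], [460.0, -123.0], [671.0, -47.0], [557.0, 273.0]]
handle 308 ((532.1849365234375, 14.199455261230469), (99.93549346923828, 14.082879066467285), 19.632734298706055) 173.45683052347408 [531.91000001  13.98215634 168.34531734]
cage 974 ((532.26416015625, 14.158683776855469), (184.12222290039062, 107.9453353881836), 19.54318618774414)
zmax 173.45683052347408
scene deck 511.065185546875 77.98707580566406 220.28286743164062 344.05816650390625 19.511625289916992 59.645707833234155
[[350.0, 203.0], [465.0, -121.0], [672.0, -47.0], [557.0, 277.0]]
handle 314 ((533.2659912109375, 15.67995834350586), (99.26929473876953, 16.322580337524414), 19.915739059448242) 172.17782603640524 [534.85993946  13.6670282  167.22889265]
cage 1084 ((532.478271484375, 16.702415466308594), (184.2835693359375, 111.9336929321289), 19.612356185913086)
zmax 172.17782603640524
```

View pics/top0c.png

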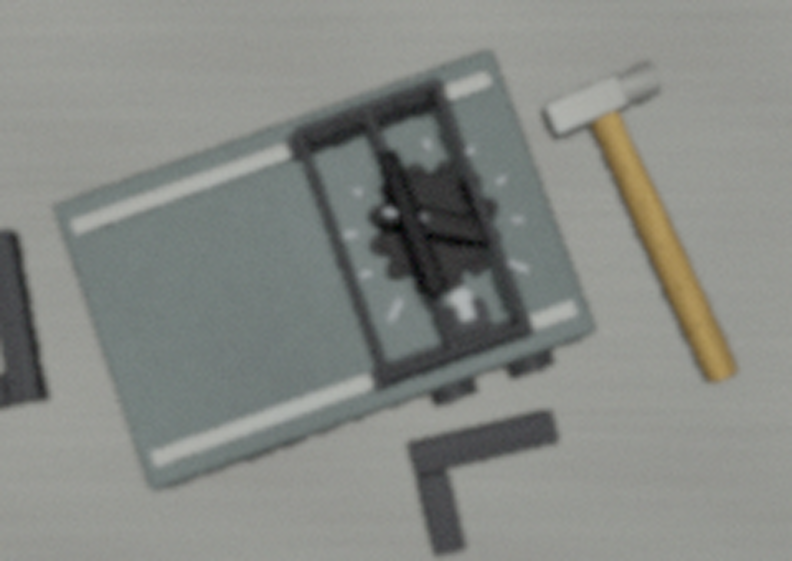

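The handle is at about (532.5, 15, 158), with console yaw 19.6°. The guard starts about 19 mm ajar. First I move above the handle.

Request:
servo_tool([
  [[0.36, -0.56, 0.1, 0, 0, -0.45, 0], [0.36, -0.56, 0.1, 0, 0, -0.45, 0], [0.36, -0.56, 0.1, 0, 0, -0.45, 0], [0.36, -0.56, 0.1, 0, 0, -0.45, 0], [0.36, -0.56, 0.1, 0, 0, -0.45, 0], [0.36, -0.56, 0.1, 0, 0, -0.45, 0], [0.36, -0.56, 0.1, 0, 0, -0.45, 0], [0.36, -0.56, 0.1, 0, 0, -0.45, 0], [0.36, -0.56, 0.1, 0, 0, -0.45, 0], [0.36, -0.56, 0.1, 0, 0, -0.45, 0]],
], newtons=30)

```text
clock: 1.1
eef_pos: [360.8, 239.1, 229.5]
eef_rot: [-3.141, 0.0, 1.386]
wrist_force: [-0.0, -0.0, -0.9]
finger_gap: 93.9
finger_force: 0.0
```

Request:
servo_tool([
  [[0.344, -0.448, 0, 0, 0, -0.335, 0], [0.344, -0.448, 0, 0, 0, -0.335, 0], [0.344, -0.448, 0, 0, 0, -0.335, 0], [0.344, -0.448, 0, 0, 0, -0.335, 0], [0.344, -0.448, 0, 0, 0, -0.335, 0], [0.344, -0.448, 0, 0, 0, -0.335, 0], [0.344, -0.448, 0, 0, 0, -0.335, 0], [0.344, -0.448, 0, 0, 0, -0.335, 0], [0.344, -0.448, 0, 0, 0, -0.335, 0]],
])

```text
clock: 2.0
eef_pos: [532.5, 15.7, 229.5]
eef_rot: [-3.141, 0.0, 0.345]
wrist_force: [-0.4, 0.0, 0.8]
finger_gap: 94.1
finger_force: 0.0
```

```bash
python3 - <<'E'
from h import *
s=manip.read_state(); print(s['eef_pos'],s['eef_rot'],s['joints'].round(2))
c=manip.camera('scene'); cv2.imwrite('pics/s1.png',cv2.resize(c['frame'][90:330,140:420,::-1],(700,600)))
E
```

```text
[532.45807392  15.73591184 229.47642822] [-3.14137349e+00  3.60319174e-04  3.45325446e-01] [-0.04  0.23  1.5   0.    1.42  1.19]
```

View pics/s1.png

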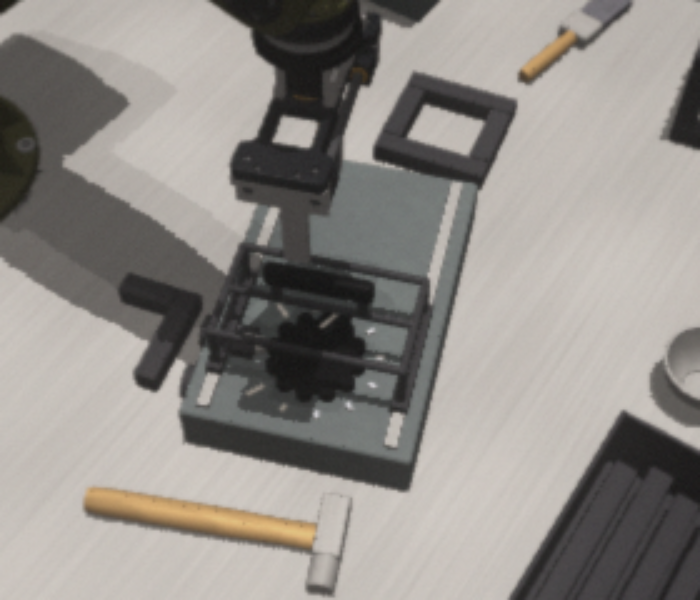

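The gripper is above the handle at (320,285) with the fingers straddling it. Now I descend and grip.

Request:
servo_tool([
  [[0, 0, -0.08, 0, 0, 0, 0], [0, 0, -0.15, 0, 0, 0, 0], [0, 0, -0.178, 0, 0, 0, 0], [0, 0, -0.178, 0, 0, 0, 0.9], [0, 0, -0.178, 0, 0, 0, 1], [0, 0, -0.178, 0, 0, 0, 1], [0, 0, -0.178, 0, 0, 0, 1], [0, 0, -0.178, 0, 0, 0, 1], [0, 0, -0.178, 0, 0, 0, 1], [0, 0, -0.178, 0, 0, 0, 1]],
], newtons=30)

```text
clock: 3.05
eef_pos: [532.7, 15.4, 140.8]
eef_rot: [3.142, -0.0, 0.341]
wrist_force: [0.5, -0.7, -0.3]
finger_gap: 41.6
finger_force: 0.0
```

Request:
servo_tool([
  [[0, 0, 0, 0, 0, 0, 1], [0, 0, 0, 0, 0, 0, 1], [0, 0, 0, 0, 0, 0, 1], [0, 0, 0, 0, 0, 0, 1], [0, 0, 0, 0, 0, 0, 1], [0, 0, 0, 0, 0, 0, 1]],
])

```text
clock: 3.65
eef_pos: [532.7, 15.5, 140.6]
eef_rot: [-3.142, 0.0, 0.341]
wrist_force: [0.3, -0.8, -0.5]
finger_gap: 12.9
finger_force: 30.0
```

Request:
servo_tool([
  [[-0.0134, 0.0377, 0, 0, 0, 0, 1], [-0.0268, 0.0754, 0, 0, 0, 0, 1], [-0.0403, 0.113, 0, 0, 0, 0, 1], [-0.0537, 0.151, 0, 0, 0, 0, 1], [-0.067, 0.1884, 0, 0, 0, 0, 1], [-0.08, 0.226, 0, 0, 0, 0, 1], [-0.09, 0.254, 0, 0, 0, 0, 1], [-0.096, 0.269, 0, 0, 0, 0, 1], [-0.096, 0.269, 0, 0, 0, 0, 1]],
])

```text
clock: 4.55
eef_pos: [484.7, 150.8, 140.6]
eef_rot: [-3.141, -0.001, 0.342]
wrist_force: [2.6, 1.2, -2.7]
finger_gap: 13.3
finger_force: 30.0
```

Request:
servo_tool([
  [[-0.002, 0.0056, 0, 0, 0, 0, 1], [-0.002, 0.0056, 0, 0, 0, 0, 1], [-0.003, 0.0085, 0, 0, 0, 0, 1], [-0.003, 0.0085, 0, 0, 0, 0, 1]],
])

```text
clock: 4.95
eef_pos: [483.6, 153.5, 140.6]
eef_rot: [3.14, -0.0, 0.34]
wrist_force: [5.8, -2.6, -3.9]
finger_gap: 12.9
finger_force: 30.0
```

Request:
servo_tool([
  [[0, 0, 0, 0, 0, 0, 0.3], [0, 0, 0, 0, 0, 0, 0], [0, 0, 0, 0, 0, 0, 0], [0, 0, 0, 0, 0, 0, 0], [0, 0, 0.1, 0, 0, 0, 0], [0, 0, 0.2, 0, 0, 0, 0], [0, 0, 0.2, 0, 0, 0, 0]],
])

```text
clock: 5.65
eef_pos: [485.1, 154.7, 247.2]
eef_rot: [3.141, -0.01, 0.341]
wrist_force: [0.1, -0.3, -0.3]
finger_gap: 65.7
finger_force: 0.0
```

```bash
python3 - <<'E'
from h import *
s=manip.read_state(); print(s['clock'],s['eef_pos'],s['finger_gap'])
c=manip.camera('top'); np.savez('top1.npz',**c)
cs=manip.camera('scene'); np.savez('scene1.npz',**cs)
a=cv2.resize(c['frame'][150:270,230:370,::-1],(560,480),interpolation=cv2.INTER_CUBIC)
cv2.imwrite('pics/t1.png',a)
for c in(c,cs):
    P=cloud(c).reshape(-1,3); 
    d=np.hypot(P[:,0]-538,P[:,1]+3)
    for lo,hi in((99,115),(70,85)):
        B=P[(d<60)&(P[:,2]>lo)&(P[:,2]<hi)]
        print(lo,len(B),cv2.minAreaRect(B[:,:2].astype(np.float32)),np.median(B[:,2]))
    q=np.hypot(P[:,0]-483,P[:,1]-153)
    H=P[(q<60)&(P[:,2]>160)&(P[:,2]<172)]
    if len(H)>20: print('h',len(H),cv2.minAreaRect(H[:,:2].astype(np.float32)))
E
```

```text
5.65 [485.14141645 154.72047082 247.16068147] 65.72156478285109
99 264 ((538.4269409179688, -3.8045692443847656), (75.32442474365234, 18.096267700195312), 78.73670959472656) 106.29651192110276
70 761 ((536.4873046875, -3.3331069946289062), (93.57906341552734, 96.02125549316406), 67.12987518310547) 72.62710164837745
99 253 ((540.15625, -2.6073951721191406), (77.26416015625, 19.443561553955078), 78.3785629272461) 105.79166320340471
70 635 ((537.12060546875, -5.975074768066406), (100.85173034667969, 95.01775360107422), 57.228267669677734) 72.70940224544529
h 249 ((484.8857727050781, 152.641357421875), (99.8294906616211, 18.03912925720215), 18.84102439880371)
```

View pics/t1.png

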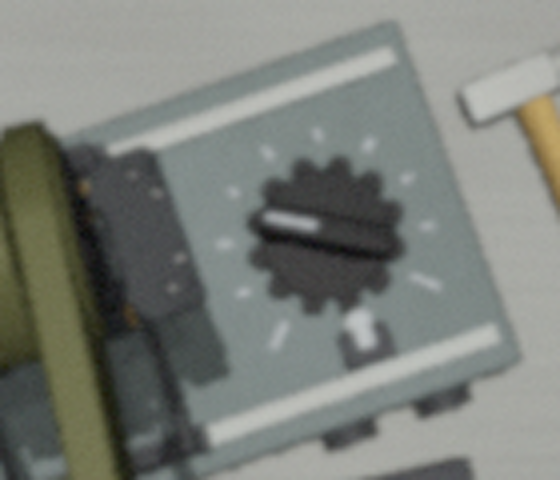

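The picture shows the dial with its pointer at (270,218), midway between the third mark (224,244) and fourth mark (233,192). The sixth mark is at (318,134). The bar is at 78.6° in world and needs to reach 4.6°. Now I move over the dial.

Request:
servo_tool([
  [[0.11, -0.314, 0, 0, 0, 0.328, 0], [0.11, -0.314, 0, 0, 0, 0.328, 0], [0.11, -0.314, 0, 0, 0, 0.328, 0], [0.11, -0.314, 0, 0, 0, 0.328, 0], [0.11, -0.314, 0, 0, 0, 0.328, 0], [0.11, -0.314, 0, 0, 0, 0.328, 0], [0.11, -0.314, 0, 0, 0, 0.328, 0], [0.11, -0.314, 0, 0, 0, 0.328, 0], [0.11, -0.314, -0.08, 0, 0, 0.328, 0], [0.11, -0.314, -0.16, 0, 0, 0.328, 0]],
], newtons=50)

```text
clock: 6.75
eef_pos: [538.1, -2.7, 159.3]
eef_rot: [3.141, -0.0, 1.367]
wrist_force: [0.5, -0.4, -0.1]
finger_gap: 94.4
finger_force: 0.0
```

Request:
servo_tool([
  [[0, 0, 0, 0, 0, 0, 0], [0, 0, -0.06, 0, 0, 0, 0], [0, 0, -0.12, 0, 0, 0, 0], [0, 0, -0.155, 0, 0, 0, 0], [0, 0, -0.155, 0, 0, 0, 0]],
])

```text
clock: 7.25
eef_pos: [537.6, -2.7, 82.4]
eef_rot: [-3.139, 0.0, 1.369]
wrist_force: [-1.0, -0.1, 0.8]
finger_gap: 94.1
finger_force: 0.0
```

Request:
servo_tool([
  [[0, 0, 0, 0, 0, 0, 1], [0, 0, 0, 0, 0, 0, 1], [0, 0, 0, 0, 0, 0, 1], [0, 0, 0, 0, 0, 0, 1], [0, 0, 0, 0, 0, 0, 1], [0, 0, 0, 0, 0, 0, 1], [0, 0, 0, 0, 0, 0, 1], [0, 0, 0, 0, 0, 0, 1], [0, 0, 0, 0, 0, 0, 1], [0, 0, 0, 0, 0, 0, 1]],
])

```text
clock: 8.25
eef_pos: [538.2, -2.8, 83.1]
eef_rot: [-3.141, 0.0, 1.371]
wrist_force: [0.7, -0.6, 0.3]
finger_gap: 17.3
finger_force: 0.0
```

Request:
servo_tool([
  [[0, 0, 0, 0, 0, 0, 1], [0, 0, 0, 0, 0, 0, 1], [0, 0, 0, 0, 0, 0, 1]],
])

```text
clock: 8.55
eef_pos: [538.2, -2.8, 83.1]
eef_rot: [3.142, 0.0, 1.371]
wrist_force: [-0.6, -0.5, 0.4]
finger_gap: 0.6
finger_force: 0.0
```

The fingers closed to 0.6 mm without gripping the bar, so I look again.

```bash
python3 - <<'E'
from h import *
s=manip.read_state(); print(s)
c=manip.camera('top'); cs=manip.camera('scene'); np.savez('scene2.npz',**cs)
a=cv2.resize(c['frame'][150:270,230:370,::-1],(392,336),interpolation=cv2.INTER_CUBIC)
b=cv2.resize(cs['frame'][170:290,200:340,::-1],(392,336),interpolation=cv2.INTER_CUBIC)
cv2.imwrite('pics/t2.png',np.hstack([a,b]))
E
```

```text
{'clock': 8.55, 'joints': array([-7.32304458e-02,  3.73805806e-01,  1.66015049e+00, -1.32899548e-05,
        1.10761273e+00,  1.26473812e-01]), 'qd': array([ 6.26398653e-05, -5.11453303e-05, -2.39145666e-03, -9.50159408e-04,
        5.30051447e-04, -1.22114975e-03]), 'effort': array([ 4.15884333e-04, -5.39434934e+01, -3.18535495e+01,  6.76692347e-02,
        6.88890636e-03,  2.90512446e-05]), 'eef_pos': array([538.22721482,  -2.7904034 ,  83.14773226]), 'eef_rot': array([3.14156771e+00, 8.81394750e-06, 1.37109801e+00]), 'wrist_force': array([-0.62731668, -0.50499923,  0.35727665]), 'moment': array([-0.04437683,  0.07656967, -0.00427124]), 'finger_force': 0.0, 'finger_gap': 0.5873809838168437}
```

View pics/t2.png

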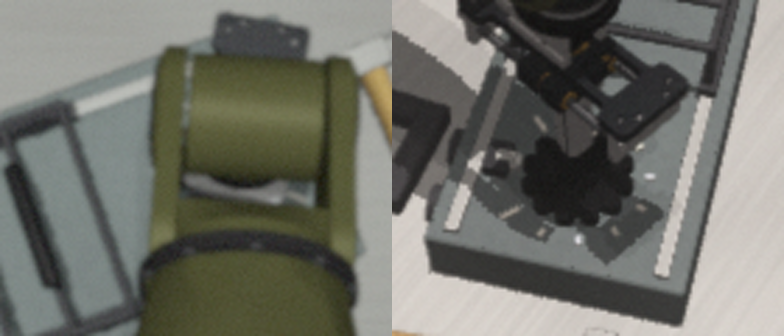

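```bash
python3 - <<'E'
from h import *
c=dict(np.load('scene2.npz')); c1=dict(np.load('scene1.npz')); P=cloud(c);Q=cloud(c1)
# height map on 6mm grid within dial, before/after
for X in(Q,P):
    G=np.full((18,18),0)
    p=X.reshape(-1,3); p=p[(abs(p[:,0]-538)<54)&(abs(p[:,1]+3)<54)]
    for x,y,z in p:
        i=int((538+54-x)//6);j=int((-3+54-y)//6); G[i,j]=max(G[i,j],int(z))
    print('\n'.join(' '.join(f'{v:3d}' for v in r) for r in G),'\n')
im=cv2.convertScaleAbs(c['frame'][185:265,240:330,::-1],alpha=3,beta=10)
cv2.imwrite('pics/t3.png',cv2.resize(im,(675,600),interpolation=cv2.INTER_CUBIC))
E
```

```text
62  61  62  66  61  62  61  60  62  61  68  59  62  60  62  63  61  60
 59  63  60  61  61  74  73  71  63  72  73  72  60  61  60  62  61  64
 60  62  59  61  58  70  72  73  73  76  73  73  71  75  71  60  61  62
 63  60  60  74  73  73  74  76  74  74  73  73  74  73  71  62  62  61
 61  63  74  73  77  74  76  72  75  74  74  74  73  75  72  61  61  60
 62  60   0  74  75  75  73  75  76  75  75  75  74  74  71  72  75  61
 62  72  71 108 108 108 106 106  74  74  73  74  73  75  74  73  72  59
 70  88 106 107 109 109 110 110 108 107 108 107 104  74  74  72  70  62
  0   0 105 106 108 107 109 109 110 108 109 108 108 107 108 108  60  60
  0   0   0   0 104 105 104 107 108 107 109 106 108 108 108 105  72  63
  0   0   0   0   0   0   0   0 105 105 105 106 105 107 109 108  72  62
  0   0  73   0   0   0   0   0   0   0   0   0 104 105 104  71  60  60
 59  67  60  72  74  74  73  73  75   0   0   0   0  74  73  71  61  62
 60  62  59  73  73  74  74  73  74  74  72  71  74  72  74  74  58  63
 63  58  66  73  72  73  73  73  74  75  75  73  72  72  65  60  60  60
 60  61  61   0  70  
[... 792 characters left out ...]
 417 416 416 417 416 415 416 416 417 416 419 422 422
428 427 425 416 416 415 416 416 416 416 416 416 417 416 417 424 424 425
430 430 428 414 415 414 415 414 415 416 416 415 416 415 415 427 427 427
433 431 425 411 412 413 413 413 413 414 414 414 414 413 413 428 430 430
437 435 422 409 409 408 410 409 409 410 409 410 411 410 303 432 432 432
439 438 436   0 401 404 404 405 400 403 406 407 407 295  74 435 436 435
440 441 396   0   0   0  73  72  74  74 254 264 224 297  73 439 439 437
444 443   0   0  61   0  73  71  73  71 264 258 293 297  62 441 440 443
445 445   0  61  60  60  71  74  72   0 254 249 223  62 440 442 443 444
449 449 447 447 448 450 448 451 447 248 249 249  75  76  74 445 447 446
```

View pics/t3.png

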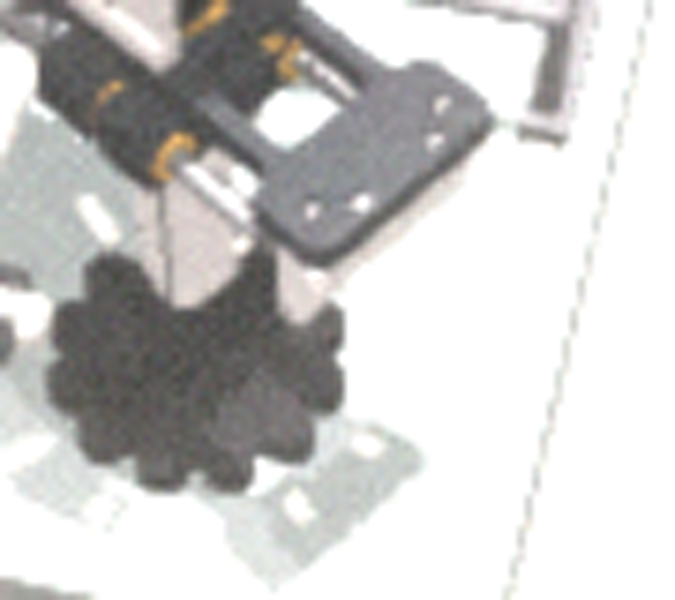

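The camera shows the bar at (260,270), between fingers at (200,250) and (300,285). They stand about 20 mm apart, which contradicts the 0.6 mm reading. I hold and reread.

Request:
servo_tool([
  [[0, 0, 0, 0, 0, 0, 1], [0, 0, 0, 0, 0, 0, 1], [0, 0, 0, 0, 0, 0, 1]],
])

```text
clock: 8.95
eef_pos: [538.2, -2.8, 83.1]
eef_rot: [-3.142, -0.0, 1.371]
wrist_force: [-1.4, 0.4, -0.3]
finger_gap: 0.5
finger_force: 0.0
```

```bash
python3 - <<'E'
from h import *
s=manip.read_state(); print(s['clock'],s['finger_gap'],s['finger_force'],s['moment'])
c=dict(np.load('scene2.npz')); f=K(c); M=c['cam_to_world']
# project expected finger inner faces / bar end for gap g at current pose
P=cloud(c); p=P.reshape(-1,3); 
yaw=1.371; t=np.array([np.sin(yaw),-np.cos(yaw)]); x=np.array([np.cos(yaw),np.sin(yaw)])
d=p[:,:2]-np.array([538.2,-2.8]); a=d@t; b=d@x
m=(abs(a)<75)&(abs(b)<45)&(p[:,2]>90)&(p[:,2]<165)
for lo in range(90,165,8):
    k=m&(p[:,2]>=lo)&(p[:,2]<lo+8); print(lo,np.c_[a[k],b[k]].round(0).astype(int).tolist()[:40])
E
```

```text
8.95 0.5452039331110278 0.0 [-0.07071399  0.09749407 -0.04517427]
90 [[8, 28], [10, 23], [9, 27], [10, 20], [10, 22], [10, 13], [10, 16], [10, 19], [10, 10], [9, 14], [9, 8], [9, 11], [8, 5], [10, 7], [9, -2], [9, 1], [9, 4], [8, -7], [10, -6], [10, -3], [10, -6], [8, -13], [9, -11], [9, -8], [10, -6], [10, -16], [10, -19], [10, -16], [-4, -36], [9, -24], [10, -22], [10, -19], [-1, -36], [10, -28], [10, -25], [0, -37], [2, -36], [10, -31], [9, -27], [11, -26]]
98 [[0, 23], [5, 24], [6, 21], [6, 23], [7, 19], [11, 22], [10, 26], [9, 17], [9, 20], [10, 23], [8, 12], [10, 14], [10, 17], [10, 19], [6, 7], [8, 9], [9, 11], [10, 14], [10, 16], [-6, -10], [9, 5], [9, 7], [9, 11], [-8, -14], [-4, -11], [7, 0], [10, 3], [10, 6], [-7, -18], [-5, -16], [0, -12], [3, -9], [5, -7], [6, -5], [9, -2], [11, 0], [10, 4], [-5, -19], [8, -7], [10, -6]]
106 [[0, 24], [4, 23], [3, 20], [4, 22], [4, 19], [9, 24], [7, 17], [10, 20], [-8, -7], [7, 13], [10, 13], [-6, -9], [7, 10], [-2, -9], [-1, -8], [-6, -12], [-3, -9], [-1, -7], [8, 3], [-5, -14], [-1, -10], [1, -9], [3, -8], [6, -8], [9, 1], [-2, -16], [
[... 938 characters left out ...]
-2, -8], [12, 0], [12, 3], [13, 5], [2, -9], [6, -9], [12, -3], [13, -1], [13, 2], [3, -10], [4, -8], [9, -9], [12, -6], [12, -1], [6, -10], [8, -9], [12, -9], [11, -6], [11, -9], [13, -7]]
146 [[-9, -10], [-9, -10], [-6, -9], [-2, -7], [-6, -10], [-4, -9], [-2, -7], [-2, -8], [13, 2], [3, -9], [6, -9], [13, -3], [12, 0], [13, 2], [3, -10], [5, -8], [10, -10], [12, -6], [12, -3], [9, -9], [12, -9], [14, -8], [13, -10], [15, -5]]
154 [[-10, -9], [-5, -10], [-3, -9], [-2, -7], [-3, -9], [3, -9], [5, -10], [7, -9], [12, 0], [5, -10], [7, -9], [10, -9], [12, -5], [13, -4], [14, -1], [10, -9], [14, -10], [12, -6], [12, -9]]
162 [[11, 11], [13, 9], [-2, -7], [10, -9], [11, -7], [14, -4], [12, -9]]
```

```bash
python3 - <<'E'
from h import *
def go(c,pos,yaw,gap,n):
    p=cloud(c).reshape(-1,3); t=np.array([np.sin(yaw),-np.cos(yaw)]); x=np.array([np.cos(yaw),np.sin(yaw)])
    d=p[:,:2]-pos; a=d@t; b=d@x; w=gap/2
    m=(abs(a)>w-2+(10 if gap<5 else 0))&(abs(a)<w+16)&(abs(b)<11)&(p[:,2]>80)&(p[:,2]<400)
    z=np.sort(p[m][:,2]); print(n,len(z),z[:25].round(0), z[-5:].round(0))
go(dict(np.load('scene2.npz')),np.array([538.2,-2.8]),1.371,0.6,'s2')
go(dict(np.load('scene1.npz')),np.array([485.1,154.7]),.341,65.7,'s1')
s=manip.read_state(); print(s['joints'])
c=manip.camera('scene'); P=cloud(c); p=P.reshape(-1,3)
E
```

```text
s2 202 [80. 81. 81. 82. 83. 84. 84. 85. 86. 87. 87. 87. 88. 88. 89. 90. 91. 91.
 92. 92. 93. 94. 95. 95. 96.] [261. 262. 264. 264. 266.]
s1 252 [122. 123. 123. 124. 125. 125. 126. 126. 126. 126. 126. 127. 129. 270.
 273. 274. 277. 277. 279. 279. 279. 279. 280. 280. 281.] [349. 349. 351. 351. 351.]
[-7.32557915e-02  3.73810386e-01  1.66017343e+00  1.21139380e-05
  1.10764538e+00  1.26459363e-01]
```

Depth shows the fingertips about 28 mm above the reported TCP. They closed just over the bar's top at z≈107, and earlier they caught only the top of the handle. I open, go 26 mm lower and regrip.

Request:
servo_tool([
  [[0, 0, 0, 0, 0, 0, 0.4], [0, 0, 0, 0, 0, 0, 0.4], [0, 0, 0, 0, 0, 0, 0.4], [0, 0, 0, 0, 0, 0, 0.4], [0, 0, 0, 0, 0, 0, 0.4], [0, 0, 0, 0, 0, 0, 0.4], [0, 0, 0, 0, 0, 0, 0.4], [0, 0, 0, 0, 0, 0, 0.4]],
])

```text
clock: 9.8
eef_pos: [538.2, -2.8, 83.1]
eef_rot: [-3.142, -0.0, 1.371]
wrist_force: [0.3, 0.2, 0.6]
finger_gap: 55.9
finger_force: 0.0
```

Request:
servo_tool([
  [[0, 0, -0.02, 0, 0, 0, 0.4], [0, 0, -0.04, 0, 0, 0, 0.4], [0, 0, -0.052, 0, 0, 0, 0.4], [0, 0, -0.052, 0, 0, 0, 0.4]],
])

```text
clock: 10.2
eef_pos: [537.5, -2.8, 55.8]
eef_rot: [-3.139, 0.0, 1.371]
wrist_force: [-0.0, -0.7, -1.1]
finger_gap: 56.3
finger_force: 0.0
```

Request:
servo_tool([
  [[0, 0, 0, 0, 0, 0, 1], [0, 0, 0, 0, 0, 0, 1], [0, 0, 0, 0, 0, 0, 1], [0, 0, 0, 0, 0, 0, 1], [0, 0, 0, 0, 0, 0, 1], [0, 0, 0, 0, 0, 0, 1], [0, 0, 0, 0, 0, 0, 1], [0, 0, 0, 0, 0, 0, 1]],
])

```text
clock: 11.0
eef_pos: [538.9, -3.0, 57.3]
eef_rot: [3.14, -0.0, 1.371]
wrist_force: [4.4, -0.8, -1.6]
finger_gap: 17.7
finger_force: 50.0
```

Gripped at 17.7 mm. Now I turn it 74° clockwise.

Request:
servo_tool([
  [[0, 0, 0, 0, 0, -0.0411, 1], [0, 0, 0, 0, 0, -0.0822, 1], [0, 0, 0, 0, 0, -0.1233, 1], [0, 0, 0, 0, 0, -0.1644, 1], [0, 0, 0, 0, 0, -0.2055, 1], [0, 0, 0, 0, 0, -0.2466, 1], [0, 0, 0, 0, 0, -0.2877, 1], [0, 0, 0, 0, 0, -0.3288, 1], [0, 0, 0, 0, 0, -0.37, 1], [0, 0, 0, 0, 0, -0.411, 1]],
])

```text
clock: 12.0
eef_pos: [538.1, -2.1, 57.3]
eef_rot: [-3.14, 0.0, 0.075]
wrist_force: [-1.6, 3.7, 2.4]
finger_gap: 17.7
finger_force: 50.0
```

Request:
servo_tool([
  [[0, 0, 0, 0, 0, 0, 1], [0, 0, 0, 0, 0, 0, 1], [0, 0, 0, 0, 0, 0, 1], [0, 0, 0, 0, 0, 0, 1]],
])

```text
clock: 12.4
eef_pos: [538.1, -2.0, 57.3]
eef_rot: [-3.14, 0.0, 0.08]
wrist_force: [-1.7, 4.8, 2.0]
finger_gap: 17.4
finger_force: 50.0
```

Request:
servo_tool([
  [[0, 0, 0, 0, 0, 0, 0.4], [0, 0, 0, 0, 0, 0, 0.4], [0, 0, 0, 0, 0, 0, 0.4], [0, 0, 0, 0, 0, 0, 0.4], [0, 0, 0, 0, 0, 0, 0.4], [0, 0, 0, 0, 0, 0, 0.2], [0, 0, 0.09, 0, 0, 0, 0], [0, 0, 0.19, 0, 0, 0, 0], [0, 0, 0.29, 0, 0, 0, 0], [0, 0, 0.367, 0, 0, 0, 0]],
])

```text
clock: 13.4
eef_pos: [538.3, -2.8, 243.9]
eef_rot: [3.141, -0.002, 0.08]
wrist_force: [0.0, -0.1, -1.4]
finger_gap: 92.4
finger_force: 0.0
```

Request:
servo_tool([
  [[-0.11, 0.314, 0, 0, 0, 0.083, 0], [-0.11, 0.314, 0, 0, 0, 0.083, 0], [-0.11, 0.314, 0, 0, 0, 0.083, 0], [-0.11, 0.314, 0, 0, 0, 0.083, 0], [-0.11, 0.314, 0, 0, 0, 0.083, 0], [-0.11, 0.314, 0, 0, 0, 0.083, 0]],
])

```text
clock: 14.0
eef_pos: [483.3, 153.9, 240.6]
eef_rot: [3.141, -0.0, 0.341]
wrist_force: [0.1, 0.5, 0.4]
finger_gap: 94.3
finger_force: 0.0
```

```bash
python3 - <<'E'
from h import *
s=manip.read_state(); print(s['clock'],s['eef_pos'],s['eef_rot'])
c=manip.camera('top'); cs=manip.camera('scene')
a=cv2.resize(c['frame'][150:270,230:370,::-1],(560,480),interpolation=cv2.INTER_CUBIC); cv2.imwrite('pics/t4.png',a)
for c in(c,cs):
    P=cloud(c).reshape(-1,3); d=np.hypot(P[:,0]-538,P[:,1]+3)
    B=P[(d<60)&(P[:,2]>99)&(P[:,2]<115)]; print(cv2.minAreaRect(B[:,:2].astype(np.float32)))
    q=np.hypot(P[:,0]-483,P[:,1]-153); H=P[(q<60)&(P[:,2]>160)&(P[:,2]<172)]
    if len(H)>20: print('h',len(H),cv2.minAreaRect(H[:,:2].astype(np.float32)))
E
```

```text
14.0 [483.34037875 153.93024802 240.64884402] [ 3.14137080e+00 -2.50769371e-05  3.41157127e-01]
((537.9683837890625, -3.841501235961914), (74.44010925292969, 17.874710083007812), 4.866535663604736)
((540.016845703125, -1.873051643371582), (74.68836212158203, 21.014423370361328), 4.653110504150391)
h 257 ((484.6585998535156, 153.73101806640625), (100.39714050292969, 19.71094512939453), 19.418502807617188)
```

View pics/t4.png

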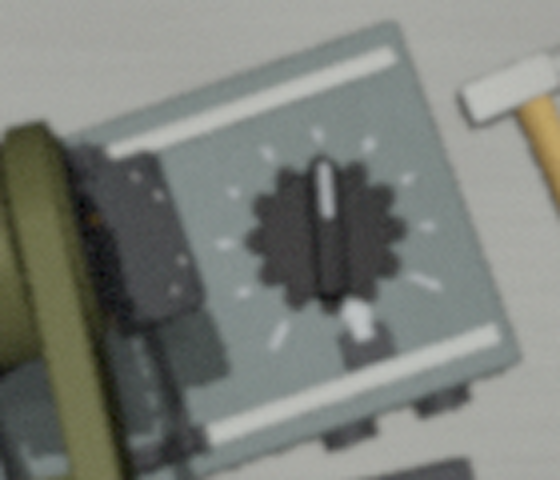

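The pointer at (323,165) now sits under the sixth mark (318,134), with the bar at 4.7°. Next I grip the handle properly, with the 28 mm tip offset applied.

Request:
servo_tool([
  [[0, 0, -0.09, 0, 0, 0, 0], [0, 0, -0.17, 0, 0, 0, 0], [0, 0, -0.23, 0, 0, 0, 0], [0, 0, -0.25, 0, 0, 0, 0], [0, 0, -0.25, 0, 0, 0, 1], [0, 0, -0.25, 0, 0, 0, 1], [0, 0, -0.25, 0, 0, 0, 1], [0, 0, -0.25, 0, 0, 0, 1], [0, 0, -0.25, 0, 0, 0, 1], [0, 0, -0.25, 0, 0, 0, 1]],
], newtons=30)

```text
clock: 15.1
eef_pos: [483.3, 154.3, 116.0]
eef_rot: [3.142, -0.001, 0.341]
wrist_force: [-0.8, -0.3, -0.5]
finger_gap: 49.3
finger_force: 0.0
```

Request:
servo_tool([
  [[0, 0, 0, 0, 0, 0, 1], [0, 0, 0, 0, 0, 0, 1], [0, 0, 0, 0, 0, 0, 1], [0, 0, 0, 0, 0, 0, 1], [0, 0, 0, 0, 0, 0, 1], [0, 0, 0, 0, 0, 0, 1]],
])

```text
clock: 15.7
eef_pos: [483.5, 153.4, 115.6]
eef_rot: [3.14, 0.0, 0.34]
wrist_force: [1.6, -6.2, 0.2]
finger_gap: 13.8
finger_force: 30.0
```

Request:
servo_tool([
  [[0.0107, -0.03, 0, 0, 0, 0, 1], [0.0217, -0.061, 0, 0, 0, 0, 1], [0.0328, -0.092, 0, 0, 0, 0, 1], [0.0438, -0.123, 0, 0, 0, 0, 1], [0.0549, -0.154, 0, 0, 0, 0, 1], [0.0659, -0.185, 0, 0, 0, 0, 1], [0.077, -0.216, 0, 0, 0, 0, 1], [0.088, -0.247, 0, 0, 0, 0, 1], [0.099, -0.278, 0, 0, 0, 0, 1], [0.1067, -0.2995, 0, 0, 0, 0, 1]],
])

```text
clock: 16.7
eef_pos: [536.8, 3.2, 115.6]
eef_rot: [-3.142, 0.0, 0.34]
wrist_force: [-4.0, 0.3, 2.0]
finger_gap: 13.6
finger_force: 30.0
```

Request:
servo_tool([
  [[0.0013, -0.0038, 0, 0, 0, 0, 1], [0.0027, -0.0075, 0, 0, 0, 0, 1], [0.004, -0.0113, 0, 0, 0, 0, 1], [0.004, -0.0113, 0, 0, 0, 0, 1]],
])

```text
clock: 17.1
eef_pos: [538.4, -1.2, 115.6]
eef_rot: [3.141, 0.001, 0.341]
wrist_force: [-4.5, -2.1, 1.6]
finger_gap: 13.7
finger_force: 30.0
```

Request:
servo_tool([
  [[0.0013, -0.0038, 0, 0, 0, 0, 1], [0.0027, -0.0075, 0, 0, 0, 0, 1], [0.0027, -0.0075, 0, 0, 0, 0, 1]],
])

```text
clock: 17.4
eef_pos: [538.6, -2.0, 115.6]
eef_rot: [-3.137, 0.001, 0.342]
wrist_force: [-12.6, 16.4, 6.5]
finger_gap: 13.9
finger_force: 30.0
```

It is against the end stop (20 N and lagging the command). I release and rise.

Request:
servo_tool([
  [[-0.001, 0.004, 0, 0, 0, 0, 0.7], [-0.001, 0.005, 0, 0, 0, 0, 0], [-0.001, 0.005, 0, 0, 0, 0, 0], [-0.001, 0.005, 0, 0, 0, 0, 0], [-0.001, 0.005, 0, 0, 0, 0, 0], [-0.001, 0.005, 0, 0, 0, 0, 0], [-0.001, 0.005, 0.08, 0, 0, 0, 0], [-0.001, 0.005, 0.17, 0, 0, 0, 0], [-0.001, 0.005, 0.26, 0, 0, 0, 0], [-0.001, 0.005, 0.3, 0, 0, 0, 0]],
])

```text
clock: 18.4
eef_pos: [540.2, -2.6, 270.0]
eef_rot: [3.139, -0.005, 0.341]
wrist_force: [0.9, 0.5, -0.2]
finger_gap: 90.6
finger_force: 0.0
```

Request:
servo_tool([
  [[-0.3, 0.35, 0.1, 0, 0, 0, 0], [-0.3, 0.35, 0.1, 0, 0, 0, 0], [-0.3, 0.35, 0.1, 0, 0, 0, 0], [-0.3, 0.35, 0.1, 0, 0, 0, 0], [-0.3, 0.35, 0.1, 0, 0, 0, 0], [-0.3, 0.35, 0.1, 0, 0, 0, 0], [-0.3, 0.35, 0.1, 0, 0, 0, 0]],
])

```text
clock: 19.1
eef_pos: [389.4, 172.7, 315.8]
eef_rot: [3.141, -0.001, 0.342]
wrist_force: [-0.0, -0.9, -0.2]
finger_gap: 93.6
finger_force: 0.0
```

```bash
python3 - <<'E'
from h import *
s=manip.read_state(); print(s['clock'],s['eef_pos'])
c=manip.camera('top'); cs=manip.camera('scene')
cv2.imwrite('pics/t5.png',cv2.resize(c['frame'][140:310,180:420,::-1],(720,510),interpolation=cv2.INTER_CUBIC))
for c in(c,cs):
    P=cloud(c).reshape(-1,3); d=np.hypot(P[:,0]-538,P[:,1]+3)
    for lo,hi in((160,176),(99,115)):
        B=P[(d<62)&(P[:,2]>lo)&(P[:,2]<hi)]; print(lo,len(B),cv2.minAreaRect(B[:,:2].astype(np.float32)))
E
```

```text
19.1 [389.37490737 172.74003647 315.79053668]
160 308 ((538.4094848632812, -3.9638919830322266), (99.31446838378906, 14.22059154510498), 19.664554595947266)
99 101 ((537.74560546875, -3.3541269302368164), (73.08396911621094, 17.024791717529297), 1.5547235012054443)
160 315 ((540.1041870117188, -2.6960830688476562), (99.32098388671875, 15.898645401000977), 21.063705444335938)
99 213 ((540.865966796875, -2.634310722351074), (75.04130554199219, 18.683298110961914), 5.2931718826293945)
```

View pics/t5.png

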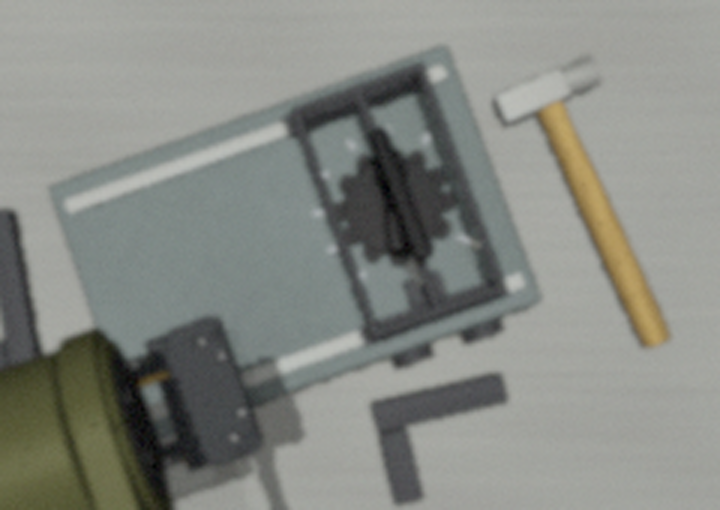

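The guard is home: its handle centre matches the dial axis within 1 mm in both cameras. The dial still reads about the sixth stop, and the elbow (440,430), hammer (590,200) and ring (10,290) look undisturbed. The arm is clear of everything.

```bash
python3 -c "
from cell import manip
print(manip.sign_off())"
```

```text
the job is handed in; nothing more can be done
None
```

I handed the job in at about 19 s: the dial is at its sixth stop, the guard is home over it, the arm is clear, and the elbow, hammer and ring look undisturbed; sign-off returned no verdict.

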